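Start the fume extraction and purge the torch

TASK

Get the welding bench ready: with the fingertips, press the raised end of the rocker on the loose switch box fully down, then push the round button on the console fully in (it stays in), then press the long bar key on the console fully down and keep it down; the program finishes while still holding the bar key down. Leave the square key alone, and do not pick up, carry or push aside the switch box or any of the pipe parts and tools lying about.

Things in the scene. Friction and masses are not known exactly. Their poses are not given: they have to be found in the camera images.
- switch_box: Loose grey steel switch box standing on the table, about 1.2 to 2 kg, 110 x 110 mm rubber foot, 100 x 100 mm housing whose top is 45 mm above the table; a black 52 x 84 mm bezel on it rises to 50 mm. Origin at the centre of its underside, z up; the rocker is 36 mm along the box's x and 72 mm along its y, centred on the box. The box may be turned any way round.
- rocker_pivot (a point): Centre of the rocker, on its hinge axis, 60 mm above the table and midway through the 10 mm thick rocker plate. The hinge lies along the box's x axis. Axes as those of the box.
- raised_end (a point): Point on the upper face of the rocker's raised end, the place to press: 26 mm from the pivot towards the box's +y, on the middle line. It moves with the rocker: 68 to 70 mm above the table at the start, about 60 mm when pressed fully down.
- rocker (a joint): Rocker angle in rad: between -0.2 and -0.13 at the start (off, the end towards the box's +y raised), +0.2 when that end is fully down (on). No spring: it resists with about 3 N at the raised_end point and stays where it is left.
- console: Grey control console bolted to the table, does not move, 105 mm (x) by 256 mm (y), top face 30 mm above the table. Origin at the centre of its underside, z up. Three control modules sit in a row along its y axis, 78 mm apart, in any order; each has a black 74 x 70 mm bezel, 38 mm above the table. All three controls stand 10 mm above their bezel (48 mm above the table) when out, and travel 6 mm down.
- round_button_top (a point): Centre of the top face of the round button, diameter 32 mm, z up, 48 mm above the table when out, 42 mm when in. Moves with the button.
- round_button (a joint): Travel of the round button in m: 0 out, 0.006 fully in. No spring: it resists with about 3 N and stays where it is pushed.
- bar_key_top (a point): Centre of the top face of the long bar key, 60 mm along the console's x by 24 mm along its y, 48 mm above the table when up, 42 mm when down. Moves with the key.
- bar_key (a joint): Travel of the bar key in m: 0 up, 0.006 fully down. Sprung: starts to move at about 2 N, fully down at about 6 N, comes back up when let go.
- square_key_top (a point): Centre of the top face of the square key, 32 x 32 mm, 48 mm above the table; not to be pressed.
- square_key (a joint): Travel of the square key in m: 0 up, 0.006 down; sprung like the bar key. Leave it at 0.
- flange: Loose steel weld-neck flange, 110 mm across, 45 mm high; leave it. Origin at the centre of its underside.
- pipe_stub: Loose upright pipe piece, 48 mm across, 70 mm high, between the switch box and the console; leave it. Origin at the centre of its underside.
- pipe_sleeve: Loose upright pipe piece, 72 mm across, 80 mm high; leave it. Origin at the centre of its underside.
- hammer: Loose hammer with a wooden handle lying on the table, about 250 mm long; leave it. Origin about the middle of its underside.
- brush: Loose brush with a wooden handle lying on the table, about 200 mm long; leave it. Origin about the middle of its underside.
- angle_block: Loose aluminium angle, 60 x 50 mm, 60 mm high; leave it. Origin at the centre of its underside.
- reducer: Loose steel pipe reducer, 60 mm across, 60 mm high; leave it. Origin at the centre of its underside.
There are look-alikes about, which are no part of the job. What is shaped like the switch_box but blue or yellow is not meant.

How it is judged:
By the outcome, as a careful person would: the job done as asked, in the order asked, and still so for the second after the job is handed in, while the arm keeps its last pose, push and grip.
It also fails if it takes over 42 s, if anything falls off the work surface, if the arm or the gripper's body presses on something with over 40 N, if the wrist force passes 120 N, or if a joint passes its speed limit or range.

ROBOT

A 6-joint arm with a two-finger parallel gripper is mounted at the origin on the work surface. World frame = base frame: x ahead of the robot, y to its left, z up, the work surface at z = 0. Lengths are in m, angles in rad, forces in N, time in s.
With the tool pointing down it reaches from about 0.325 to 0.9 m from the base axis. Payload 6.1 kg.
Tool frame: the origin (TCP) lies midway between the tips of the shut fingers; the grasp point (between the pads) lies 19 mm behind it (r.tcp_to_grasp is the distance from the TCP to the grasp point, in m); z points along the fingers, y is the direction in which the jaws open and shut (so a half turn about z gives the same grasp; the last joint's range is limited). The gripper opens to 85 mm and grips with 20 to 120 N. Pads are 22 mm wide; open, the fingers measure 114 mm over their backs; the gripper's body (76 mm by 85 mm) begins 54 mm behind the grasp point. The pads swing forward as they close: fully open they stand 13 mm farther back than shut.
Start: joints at [1.172, 0.22, 1.526, -0, 1.395, -0.126], TCP at [0.168, 0.602, 0.231] pointing down, gripper open.
Joint ranges: [-2.98, 2.98], [-0.91, 2.08], [0.09, 2.57], [-1.24, 4.39], [0.2, 2.65], [-2.68, 2.68]. Speed limits (rad/s): [2.57, 2.57, 3.01, 3.14, 3.14, 3.14].

INTERFACE

Orientations are given as a rotation vector (axis times angle).
In Python, from plant import r gives the robot as it stands.
- The arm moves only by the tool play_rows, never from a script. Its argument "deltas" is a list of rows, each a list of 5 numbers: the shift along the world's x, y, z in mm, then the turn about the world's z in units of 6 degrees (1.0 is 6 degrees), then the finger opening in mm, from 0 to 85.4. In form: [[tx, ty, tz, twist, hand], ...]. A call has 1 to 12 rows; each row shifts and turns the commanded pose from where the row before left it; what a row does not reach is not made up. A row lasts 1/12 s, in which the tool goes at most 41.7 mm and 7.16 degrees, less where a joint would pass 70% of its speed; a pose out of reach is approached as far as the arm can. A call is refused whole if a number of a shift passes 41.7 or a number of a turn 1, either way. A call with a gripper value outside its range is refused whole. The fingers move at their own pace and stop on an object; "newtons" is the grip in N (left out, the last holds). Time passes only in rows, so rows that do not move let the fingers close. It gives the time, the measured TCP pose, the force and the opening at its end, in the units of the state.
- r.get_state(): the state, without advancing time (a new reading comes with each control period).
- r.grab_frame(name): name is "side" or "top"; returns a dict with "image" (480x640x3 uint8, blue, green, red), "range_z" (480x640 float32, m along the optical axis (not along the pixel's ray), 0 where there is no reading), "camera_matrix" (3x3 intrinsics, pixels), "k1" (the pictures are not rectified: a ray, as slopes to the right and down, at radius r is drawn at 1 + k1 r^2 times it, then the intrinsics apply), "cam_to_world" (4x4, takes a point from camera to world coordinates). Camera axes: x right, y up, looking along -z (the intrinsics and any distortion apply to the point x, -y, -z); pixel columns grow to the right and rows downward; lengths in m; the calibration is good to about 2 mm. A picture is of the moment at which its call begins.
- r.sign_off(): hands the job in, once; it reports no verdict.
The state is a dict: "clock": time; "joint_positions": joint angles; "dq": joint speeds; "joint_torque": joint torques, N m; "tool_pos": TCP position; "ee_rot": TCP orientation; "force": force on the tool from outside, world axes, zero at the start; "wrist_torque": the same for the moment, N m; "opening": finger opening in m.
Only numpy, scipy, OpenCV 4.12 (cv2) and the standard library are available. Lean on these libraries where they do the work, as an engineer would, in place of code of your own. Each camera call takes 0.05 s, during which the arm holds its last target. There are 200 camera calls.

## Working session

There is one attempt and no reset: what is moved stays moved. The work goes in short steps, Python scripts to look and compute and a tool call to move; the robot and the scene stay as the last step left them, time stands still between calls to the robot, and variables do not carry over. Pictures are saved under pics/ and viewed, about 8 in all and at most 12, crops included, and the job is handed in when it is done.

Besides the shell and the picture viewer there is one more tool, called after "Request:" as name([rows], argument=value, ...), one row to a line, values as JSON. play_rows: Moves the arm, as the interface text tells. Its arguments: {"type":"object","properties":{"deltas":{"type":"array","items":{"type":"array","items":{"type":"number"}}},"newtons":{"type":"number"}},"required":["deltas"]}

```bash
mkdir -p pics; ls
cat > h.py <<'E'
import numpy as np, cv2
from plant import r
def grab(n):
    f=r.grab_frame(n); np.savez(f'{n}.npz',**f); return f
def load(n): return dict(np.load(f'{n}.npz'))
def cloud(f):
    K=f['camera_matrix'];k=float(f['k1']);h,w=f['range_z'].shape
    u,v=np.meshgrid(np.arange(w),np.arange(h))
    pts=np.stack([u,v],-1).reshape(-1,1,2).astype(np.float64)
    s=cv2.undistortPoints(pts,K,np.array([k,0,0,0.])).reshape(h,w,2)
    return s
def world(f):
    s=cloud(f);z=f['range_z'];P=np.stack([s[...,0]*z,-s[...,1]*z,-z],-1)
    T=f['cam_to_world'];return P@T[:3,:3].T+T[:3,3]
def ray(f,u,v,h):
    s=cv2.undistortPoints(np.array([[[u,v]]],float),f['camera_matrix'],np.array([float(f['k1']),0,0,0]))[0,0]
    T=f['cam_to_world'];d=T[:3,:3]@np.array([s[0],-s[1],-1]);o=T[:3,3]
    return o+d*(h-o[2])/d[2]
E
python3 - <<'E'
from h import *
for n in('top','side'):
    f=grab(n);cv2.imwrite(f'pics/{n}0.png',f['image']);print(f['camera_matrix'],f['k1'],f['cam_to_world'])
print(r.get_state())
E
```

```text
pics
[[589.43536012   0.         321.49427058]
 [  0.         589.43536012 244.36452087]
 [  0.           0.           1.        ]] -0.1569275610125278 [[ 0.02767028  0.99585332 -0.08666323  0.44474302]
 [-0.99958502  0.02825987  0.00558355 -0.03514018]
 [ 0.00800949  0.08647277  0.99622202  1.48348356]
 [ 0.          0.          0.          1.        ]]
[[443.65981198   0.         325.17650512]
 [  0.         443.65981198 240.15307111]
 [  0.           0.           1.        ]] -0.01658128444284307 [[-0.99660244  0.05273658 -0.06326473  0.47820729]
 [-0.08194542 -0.55769268  0.82599263  0.71712447]
 [ 0.00827775  0.82837053  0.56011941  0.58707172]
 [ 0.          0.          0.          1.        ]]
{'clock': 0.1, 'joint_positions': array([ 1.17188947e+00,  2.21164652e-01,  1.52744723e+00,  1.38360068e-05,
        1.39473867e+00, -1.26094477e-01]), 'dq': array([ 0.00107142, -0.0012747 , -0.00317562,  0.0008718 , -0.00212462,
        0.00057992]), 'joint_torque': array([ 9.88270476e-04, -4.98236597e+01, -3.90548337e+01, -2.56341518e-04,
        5.58420026e-03, -5.02162561e-05]), 'tool_pos': array([0.16818765, 0.60139127, 0.23032407]), 'ee_rot': array([-4.27144807e-01, -3.11194409e+00,  2.66077052e-03]), 'force': array([ 0.03298999, -0.67139294, -0.593318  ]), 'wrist_torque': array([-0.01624882, -0.01461328, -0.04165303]), 'opening': 0.08522665470373493}
```

View pics/top0.png

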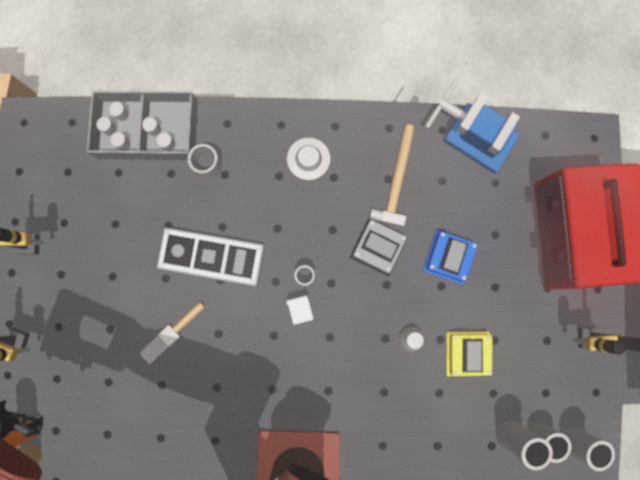

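View pics/side0.png

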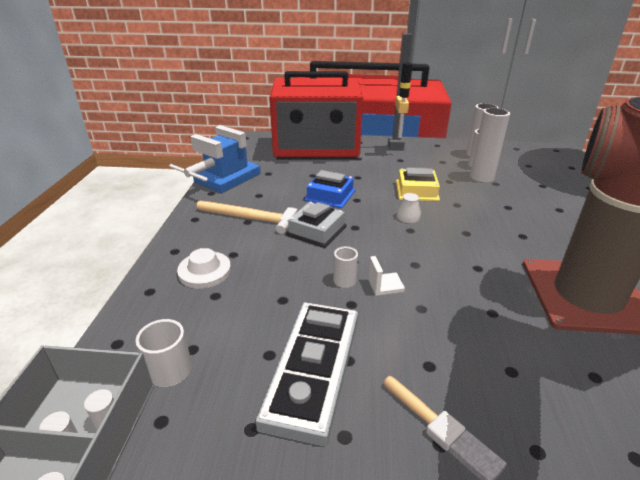

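The top view shows the grey switch box at (380,245). Its look-alikes are blue at (452,256) and yellow at (470,354), so grey is the right one. On the console (211,256) the order is round (178,250), square (208,256), bar (239,262). The hammer head at (388,217) is close to the box and the pipe stub is at (305,274). Next I'll measure and check with one crop.

Run:
```python
from h import *
f=load('top');g=load('side')
W=world(f);G=world(g)
I=f['image']
a=cv2.resize(I[200:290,335:425],(390,390),interpolation=cv2.INTER_CUBIC)
b=cv2.resize(g['image'][185:255,275:355],(390,341),interpolation=cv2.INTER_CUBIC)
c=np.zeros((390,790,3),np.uint8);c[:,:390]=a;c[:341,400:]=b
cv2.imwrite('pics/crop1.png',c)
# console
for nm,X,lo,hi,cx,cy,R in(('top box',W,.04,.085,380,245,32),('side box',G,.04,.085,316,221,36),('top con',W,.02,.06,211,256,60),('side con',G,.02,.06,312,370,80)):
    m=np.zeros(X.shape[:2],bool);m[max(0,cy-R):cy+R,cx-R:cx+R]=1
    m&=(X[...,2]>lo)&(X[...,2]<hi)
    m=m.astype(np.uint8);n,L,st,ce=cv2.connectedComponentsWithStats(m)
    l=1+np.argmax(st[1:,4]);P=X[L==l]
    rc=cv2.minAreaRect(P[:,:2].astype(np.float32)*1000)
    print(nm,len(P),P.mean(0),rc,np.histogram(P[:,2],bins=np.arange(lo,hi,.004)))
for u,v in((178,250),(208,256),(239,262)):print(W[v,u],ray(f,u,v,.048))
for u,v in((300,393),(313,352),(323,318)):print(G[v,u],ray(g,u,v,.048))
```

```text
top box 1515 [ 0.56918116 -0.18591788  0.05068721] ((569.970703125, -186.6800537109375), (100.55188751220703, 100.6865234375), 66.2154769897461) (array([404, 424, 207,  62,  94, 118, 133,  62,  10,   1,   0]), array([0.04 , 0.044, 0.048, 0.052, 0.056, 0.06 , 0.064, 0.068, 0.072,
       0.076, 0.08 , 0.084]))
side box 994 [ 0.56679737 -0.17173091  0.05028969] ((569.7483520507812, -185.49191284179688), (102.03944396972656, 101.70795440673828), 65.66690826416016) (array([238, 306, 193,   7,  34,  84,  92,  40,   0,   0,   0]), array([0.04 , 0.044, 0.048, 0.052, 0.056, 0.06 , 0.064, 0.068, 0.072,
       0.076, 0.08 , 0.084]))
top con 4258 [0.53273492 0.23160025 0.03470029] ((533.3726196289062, 234.54983520507812), (256.81903076171875, 106.17961120605469), 81.43238067626953) (array([186, 641, 801, 840, 913, 399, 262, 189,  26]), array([0.02 , 0.024, 0.028, 0.032, 0.036, 0.04 , 0.044, 0.048, 0.052,
       0.056]))
side con 8490 [0.53381126 0.26201968 0.03500536] ((532.9119262695312, 233.99179077148438), (258.1604919433594, 105.6151351928711), 81.54624938964844) (array([ 175,  963, 2256,  564, 3335,  176,  796,  225,    0]), array([0.02 , 0.024, 0.028, 0.032, 0.036, 0.04 , 0.044, 0.048, 0.052,
       0.056]))
[0.5461859  0.31116401 0.04086622] [0.54568426 0.30945153 0.048     ]
[0.53324576 0.2345277  0.04579414] [0.53310997 0.23411394 0.048     ]
[0.52082874 0.15752491 0.04489689] [0.52066462 0.15710932 0.048     ]
[0.54286305 0.31747231 0.04902669] [0.54298642 0.3167097  0.048     ]
[0.53241208 0.23841999 0.04780559] [0.53239253 0.23859257 0.048     ]
[0.52317784 0.16151518 0.04833633] [0.52320592 0.16116831 0.048     ]
```

View pics/crop1.png

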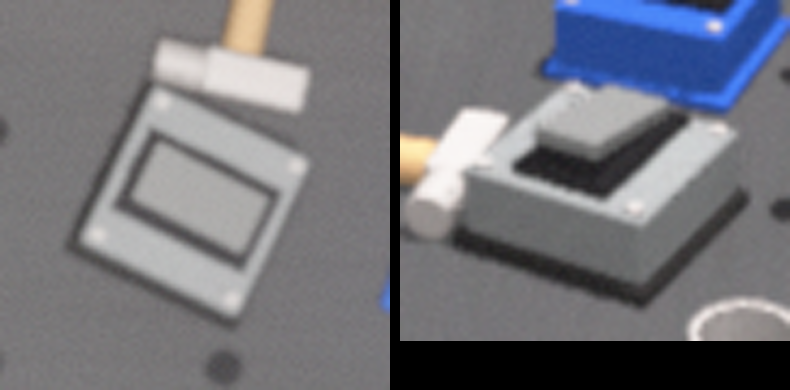

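The crop confirms the grey box: rocker long axis from upper left to lower right, with the hammer head just clear at its top edge. I'll fit the rocker plane to see which end is up.

Run:
```python
from h import *
for n,c in(('top',(380,245)),('side',(316,221))):
    f=load(n);X=world(f)
    d=np.hypot(X[...,0]-.57,X[...,1]+.186)
    m=(d<.042)&(X[...,2]>.0535)&(X[...,2]<.08);P=X[m]
    # erode for plane
    e=cv2.erode(m.astype(np.uint8),np.ones((3,3)))>0;Q=X[e]
    A=np.c_[Q[:,:2]-[.57,-.186],np.ones(len(Q))]
    co=np.linalg.lstsq(A,Q[:,2],rcond=None)[0]
    print(n,len(P),len(Q),co,cv2.minAreaRect(P[:,:2].astype(np.float32)*1000))
    for sgn in(1,-1):
      for th in np.deg2rad([66,-24]):
        p=np.array([.57,-.186])+.026*sgn*np.array([np.cos(th),np.sin(th)])
        s=np.hypot(*(X[...,:2]-p).transpose(2,0,1))<.009
        print(sgn,np.rad2deg(th),p,np.median(X[s][:,2]))
```

```text
top 452 303 [0.05687404 0.16981761 0.06378216] ((567.16552734375, -186.91012573242188), (76.80289459228516, 53.61827087402344), 69.6367416381836)
1 66.0 [ 0.58057515 -0.16224782] 0.06818836431448672
1 -24.000000000000004 [ 0.59375218 -0.19657515] 0.045127398083602666
-1 66.0 [ 0.55942485 -0.20975218] 0.05903541735134732
-1 -24.000000000000004 [ 0.54624782 -0.17542485] 0.04706650227497067
side 255 174 [0.08590165 0.1048344  0.06430756] ((568.1107177734375, -185.6604766845703), (73.52855682373047, 36.794193267822266), 66.52442932128906)
1 66.0 [ 0.58057515 -0.16224782] 0.06386828414691681
1 -24.000000000000004 [ 0.59375218 -0.19657515] nan
-1 66.0 [ 0.55942485 -0.20975218] 0.06012649859614799
-1 -24.000000000000004 [ 0.54624782 -0.17542485] 0.04910022242358392
  return _methods._mean(a, axis=axis, dtype=dtype,
  ret = ret.dtype.type(ret / rcount)
```

Raised end: about (0.581, -0.162), z 0.068, on the side towards world +y. Moving there with the fingers shut.

Request:
play_rows([
  [14,-26,0,0,0],
  [14,-26,0,0,0],
  [14,-26,0,0,0],
  [14,-26,0,0,0],
  [14,-26,0,0,0],
  [14,-26,0,0,0],
  [14,-26,0,0,0],
  [14,-26,0,0,0],
  [14,-26,0,0,0],
  [14,-26,0,0,0],
  [14,-26,0,0,0],
  [14,-26,0,0,0],
], newtons=40)

```text
clock: 1.1
tool_pos: [0.3365, 0.2884, 0.231]
ee_rot: [-0.427, -3.112, 0.0]
force: [1.0, -0.5, -0.2]
opening: 0.0002
```

Request:
play_rows([
  [14,-26,0,0,0],
  [14,-26,0,0,0],
  [14,-26,0,0,0],
  [14,-26,0,0,0],
  [14,-26,0,0,0],
  [14,-26,0,0,0],
  [14,-26,0,0,0],
  [14,-26,0,0,0],
  [14,-26,0,0,0],
  [14,-26,0,0,0],
  [14,-26,0,0,0],
  [14,-26,0,0,0],
])

```text
clock: 2.1
tool_pos: [0.5046, -0.0235, 0.2309]
ee_rot: [-0.427, -3.112, -0.0]
force: [-0.5, -0.7, 0.5]
opening: -0.0002
```

Request:
play_rows([
  [15.2,-27.7,0,0,0],
  [15.2,-27.7,0,0,0],
  [15.2,-27.7,0,0,0],
  [15.2,-27.7,0,0,0],
  [15.2,-27.7,0,0,0],
  [0,0,-30,0,0],
  [0,0,-30,0,0],
  [0,0,-30,0,0],
  [0,0,-30,0,0],
  [0,0,-20,0,0],
  [0,0,-10,0,0],
  [0,0,0,0,0],
])

```text
clock: 3.1
tool_pos: [0.5781, -0.1597, 0.0779]
ee_rot: [-0.426, -3.107, -0.002]
force: [0.3, 0.6, 0.3]
opening: -0.0002
```

Run:
```python
from h import *
print(r.get_state()['tool_pos'])
f=grab('side');g=grab('top')
a=cv2.resize(f['image'][120:260,240:400],(400,350),interpolation=cv2.INTER_CUBIC)
b=cv2.resize(g['image'][180:320,300:460],(400,350),interpolation=cv2.INTER_CUBIC)
cv2.imwrite('pics/pre.png',np.hstack([a,b]))
```

```text
[ 0.57805559 -0.15967699  0.07790226]
```

View pics/pre.png

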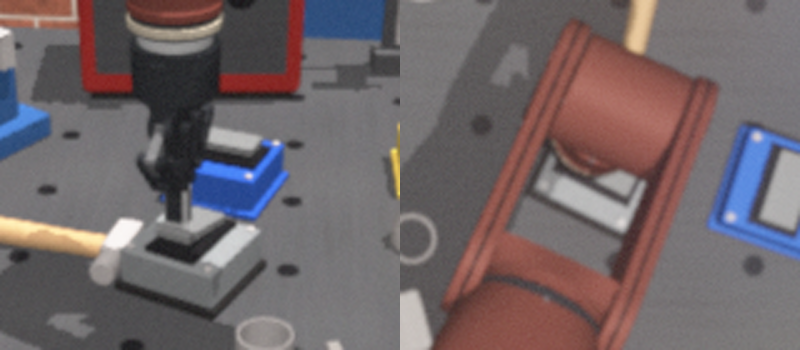

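Fingertips stand above the raised (near) end, at about (180,215) in the left crop. Pressing gently.

Request:
play_rows([
  [0,0,-4,0,0],
  [0,0,-3,0,0],
  [0,0,-3,0,0],
  [0,0,-2,0,0],
  [0,0,-2,0,0],
  [0,0,-2,0,0],
  [0,0,-1,0,0],
  [0,0,0,0,0],
])

```text
clock: 3.87
tool_pos: [0.5808, -0.1606, 0.0645]
ee_rot: [0.427, 3.112, -0.0]
force: [1.0, 0.6, 2.9]
opening: -0.0
```

Request:
play_rows([
  [0,0,-2,0,0],
  [0,0,-1.5,0,0],
  [0,0,-1,0,0],
  [0,0,-1,0,0],
  [0,0,0,0,0],
])

```text
clock: 4.28
tool_pos: [0.581, -0.1605, 0.0599]
ee_rot: [0.427, 3.112, 0.0]
force: [0.1, 4.3, 10.0]
opening: 0.0002
```

Request:
play_rows([
  [0,0,-1,0,0],
  [0,0,-1,0,0],
  [0,0,0,0,0],
])

```text
clock: 4.53
tool_pos: [0.5811, -0.1606, 0.0595]
ee_rot: [0.427, 3.112, 0.0]
force: [-4.1, 5.8, 18.4]
opening: -0.0003
```

It bottomed out: 18 N with almost no further travel. Lifting straight up, then heading to the console.

Request:
play_rows([
  [0,0,5,0,0],
  [0,0,20,0,0],
  [0,0,35,0,0],
  [0,0,38,0,0],
  [-2,30,0,0,0],
  [-2,30,0,0,0],
  [-2,30,0,0,0],
  [-2,30,0,0,0],
  [-3,30,0,0,0],
  [-3,30,0,0,0],
  [-3,30,0,0,0],
  [-3,30,0,0,0],
])

```text
clock: 5.53
tool_pos: [0.5593, 0.0801, 0.1538]
ee_rot: [-0.427, -3.111, 0.002]
force: [1.1, 0.4, 0.3]
opening: -0.0001
```

Run:
```python
from h import *
print(r.get_state()['tool_pos'])
f=grab('top');s=grab('side')
a=cv2.resize(f['image'][180:320,300:460],(400,350),interpolation=cv2.INTER_CUBIC)
b=cv2.resize(s['image'][185:265,270:361],(398,350),interpolation=cv2.INTER_CUBIC)
cv2.imwrite('pics/post.png',np.hstack([a,b]))
X=world(f)
for sg in(1,-1):
    p=np.array([.57,-.186])+.026*sg*np.array([.407,.914])
    print(sg,np.median(X[np.hypot(X[...,0]-p[0],X[...,1]-p[1])<.009][:,2]))
d=np.hypot(X[...,0]-.57,X[...,1]+.186);m=(d<.075)&(X[...,2]>.04)&(X[...,2]<.085)
n,L,st,ce=cv2.connectedComponentsWithStats(m.astype(np.uint8));P=X[L==1+np.argmax(st[1:,4])]
print(cv2.minAreaRect(P[:,:2].astype(np.float32)*1000))
```

```text
[0.55926064 0.08006203 0.15379401]
1 0.05757864141026425
-1 0.06795962746996898
((570.1609497070312, -186.68994140625), (100.16963958740234, 100.30703735351562), 65.3567123413086)
```

View pics/post.png

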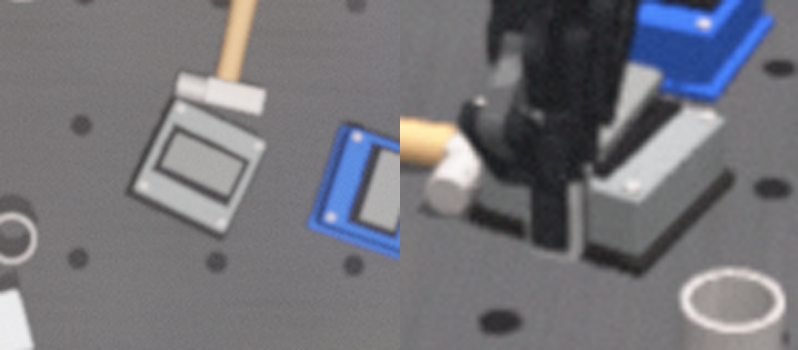

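The rocker has flipped (ends at 0.058 / 0.068, about 0.2 rad) and the box centre is unchanged. The top crop shows the box and hammer in place. Next, the round button at (0.5445, 0.3114).

Request:
play_rows([
  [-2,29,0,0,0],
  [-2,29,0,0,0],
  [-2,29,0,0,0],
  [-2,29,0,0,0],
  [-2,29,0,0,0],
  [-2,29,0,0,0],
  [-2,29,0,0,0],
  [-2.5,29,0,0,0],
  [0,0,-30,0,0],
  [0,0,-30,0,0],
  [0,0,-25,0,0],
  [0,0,-10,0,0],
])

```text
clock: 6.63
tool_pos: [0.5409, 0.309, 0.0545]
ee_rot: [-0.426, -3.106, 0.008]
force: [-1.0, -0.8, 0.3]
opening: -0.0004
```

Request:
play_rows([
  [0,0,0,0,0],
  [0,0,-3,0,0],
  [0,0,-3,0,0],
  [0,0,-3,0,0],
  [0,0,-2,0,0],
  [0,0,-2,0,0],
  [0,0,0,0,0],
])

```text
clock: 7.22
tool_pos: [0.5445, 0.3115, 0.0474]
ee_rot: [0.427, 3.111, 0.001]
force: [-0.6, -0.3, -0.3]
opening: -0.0
```

Request:
play_rows([
  [0,0,-2,0,0],
  [0,0,-2,0,0],
  [0,0,-1,0,0],
  [0,0,-1,0,0],
  [0,0,0,0,0],
])

```text
clock: 7.63
tool_pos: [0.5445, 0.3116, 0.042]
ee_rot: [0.427, 3.111, 0.001]
force: [-1.4, -1.1, 7.5]
opening: -0.0001
```

Request:
play_rows([
  [0,0,-1,0,0],
  [0,0,-1,0,0],
  [0,0,0,0,0],
])

```text
clock: 7.88
tool_pos: [0.5446, 0.3116, 0.0417]
ee_rot: [0.427, 3.112, 0.0]
force: [-6.1, -4.0, 19.6]
opening: -0.0003
```

The round button is at its stop (z 0.0417, 20 N). Lifting, passing over the square key, and on to the bar key at (0.5215, 0.157).

Request:
play_rows([
  [0,0,5,0,0],
  [0,0,25,0,0],
  [0,0,30,0,0],
  [-3.8,-25.7,0,0,0],
  [-3.8,-25.7,0,0,0],
  [-3.8,-25.7,0,0,0],
  [-3.8,-25.7,0,0,0],
  [-3.8,-25.7,0,0,0],
  [-3.8,-25.7,0,0,0],
  [0,0,0,0,0],
  [0,0,-15,0,0],
  [0,0,-15,0,0],
])

```text
clock: 8.88
tool_pos: [0.522, 0.1572, 0.0693]
ee_rot: [0.429, 3.11, 0.002]
force: [0.7, 0.1, -0.6]
opening: -0.0004
```

Run:
```python
from h import *
print(r.get_state()['tool_pos'])
f=grab('side')
cv2.imwrite('pics/bar.png',cv2.resize(f['image'][220:440,230:400],(425,550),interpolation=cv2.INTER_CUBIC))
X=world(f)
for n,p in(('round',(.5445,.3114)),('square',(.533,.2343))):
    print(n,np.median(X[np.hypot(X[...,0]-p[0],X[...,1]-p[1])<.010][:,2]))
```

```text
[0.52203993 0.15719935 0.06933135]
round 0.04211141664049711
square 0.047280517996111326
```

View pics/bar.png

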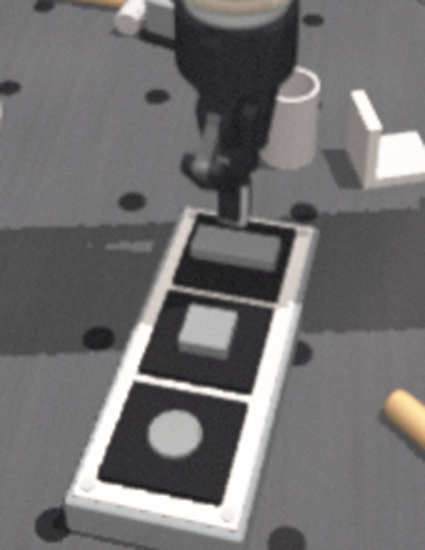

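Round is in (0.042), square is untouched (0.047), and the tips hang above the bar at crop (235,235). Pressing the bar.

Request:
play_rows([
  [0,1,-10,0,0],
  [0,0,-7,0,0],
  [0,0,-3,0,0],
  [0,0,-2,0,0],
  [0,0,-2,0,0],
  [0,0,-2,0,0],
  [0,0,-1,0,0],
  [0,0,0,0,0],
])

```text
clock: 9.6
tool_pos: [0.5213, 0.1585, 0.0423]
ee_rot: [0.427, 3.112, 0.001]
force: [-3.8, 1.5, 5.7]
opening: -0.0003
```

Request:
play_rows([
  [0,0,-1,0,0],
  [0,0,-1,0,0],
  [0,0,-0.5,0,0],
  [0,0,0,0,0],
  [0,0,0,0,0],
  [0,0,0,0,0],
])

```text
clock: 10.1
tool_pos: [0.5214, 0.1585, 0.0418]
ee_rot: [0.427, 3.112, 0.0]
force: [-10.5, 0.1, 20.2]
opening: 0.0001
```

Run:
```python
from h import *
f=grab('side')
cv2.imwrite('pics/bar2.png',cv2.resize(f['image'][180:440,230:400],(392,600),interpolation=cv2.INTER_CUBIC))
X=world(f)
for n,p in(('round',(.5445,.3114)),('square',(.533,.2343)),('bar+x',(.539,.1546)),('bar-x',(.504,.1597)),('rock+',(.5806,-.1622)),('rock-',(.5594,-.2098))):
    print(n,np.median(X[np.hypot(X[...,0]-p[0],X[...,1]-p[1])<.008][:,2]))
s=r.get_state();print(s['tool_pos'],s['force'],s['clock'])
```

```text
round 0.04198566597102815
square 0.04679390823098195
bar+x 0.042629796323340075
bar-x 0.08237831078765584
rock+ nan
rock- nan
[0.52142274 0.15849797 0.04180953] [-10.18270769  -0.58687306  19.60171299] 10.15
  return _methods._mean(a, axis=axis, dtype=dtype,
  ret = ret.dtype.type(ret / rcount)
```

View pics/bar2.png

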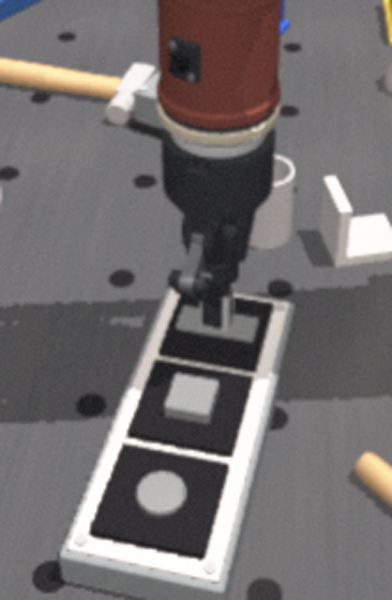

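The tips are on the bar key (crop (217,320)). It is down at its stop, held with 20 N, while the round button is in and the square key up. Handing in.

```bash
python3 -c "
from plant import r
print(r.sign_off())"
```

```text
the job is handed in; nothing more can be done
None
```

I did the three presses in the order asked and handed the job in at about 10 s, with the fingertips still holding the bar key down.

- **Rocker:** I pressed the raised end of the grey switch box's rocker to its stop at about 18 N. Afterwards the depth image showed that end at 58 mm and the other at 68 mm, about 0.2 rad on. The box centre and the hammer looked unmoved. The arm hid the box from the side camera in the final check and I took no last top view, so the rocker was last confirmed just after its press.
- **Round button:** I pushed it to its stop, with the fingertips at 41.7 mm and about 20 N. It read 42 mm in the last check.
- **Bar key:** It is held at its stop, with the fingertips at 41.8 mm, the key reading about 42.6 mm and about 20 N of push. There is also about 10 N sideways in x. The reading at the key's other end was blocked by the gripper.
- **Square key:** It read 46.8 to 47.3 mm, against a nominal 48 mm. That is within the roughly 2 mm calibration error, so I take it as untouched.

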